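Unlock the first-aid dispenser with its pin key

TASK

Open the first-aid dispenser: take the pin key from its wooden stand, reach with its pin through the slot in the dispenser's top, feel for the hidden spring catch and press it gently until the tray springs out. Never push the key hard against the dispenser. Then put the key back fully home and upright in its stand, let go of it, leave the tray standing open, and leave the bottle, mug and tape where they are.

Things in the scene. Friction and masses are not known exactly. Their poses are not given: they have to be found in the camera images.
- dispenser: The first-aid dispenser, a fixed green plastic box 180 mm deep (its x), 160 mm wide (its y), 110 mm high, a white cross on its flat top, a white tray in its front, which faces its -x. Origin: centre of its underside; z up. The slot in its top is 30 mm behind (+x of) the top's centre. The key must not press on any part of it, inside or out, with more than 15 N.
- slot (a point): Centre of the slot's mouth, in the plane of the dispenser's top; axes as the dispenser's. The slot is 10 mm wide (x) and 28 mm long (y); its plate is 6 mm thick, hollow below. Where the pin does not meet the catch it goes on down to a rigid steel deck, 38 to 46 mm below the top.
- catch_middle (a point): The point 20 mm straight below the slot's mouth, the middle of the zone of the hidden catch (not the catch itself). The catch is a level steel pad 8 mm long (y), wider than the slot (x), its centre up to 8 mm either way along y and its top up to 8 mm higher or lower than this point. Sprung: yields at 3 N, trips the tray when pressed about 6 mm, at 6 to 8 N; hard stop at 7.5 mm.
- tray (a joint): The dispenser's white tray, 150 mm wide, sliding out at its front. Metres of travel: 0 shut and latched, 0.06 fully out. Its own spring drives it right out, in about a second, once the catch is tripped.
- key: The pin key, loose, 60 g: a straight round steel pin, 6 mm diameter with a rounded tip, 60 mm long, under a black plastic handle 26 mm (x) by 14 mm (y) by 46 mm high (z), all on one axis. Origin: the tip of the pin; z from the tip to the handle.
- key_grip (a point): Centre of the key's handle, 83 mm above the tip of the pin. Axes as the key's: y across the 14 mm thickness.
- key_tip (a point): Tip of the key's pin. Axes as the key's.
- stand_hole (a point): Centre of the mouth of the hole in the key's stand, a fixed block of light wood 60 by 60 mm, 70 mm high; the hole is 10 by 10 mm and goes down through it, sharp-edged. z up. The key starts here, its pin in the hole and its handle's underside resting on the block's top; the handle may be turned about the vertical.
- bottle: A capped bottle, 60 mm diameter, 170 mm high, bystander. Origin: centre of its underside.
- mug: A steel mug, 76 mm diameter, 90 mm high, with a handle, bystander. Origin: centre of its underside.
- tape: A roll of white tape lying flat, 90 mm diameter, 30 mm high, bystander. Origin: centre of its underside.
There are look-alikes about, which are no part of the job. Of the things that look like the key, the middle-sized one is meant. Of the things like the part that bears stand_hole, leave any that is turquoise; of the rest the smaller one is meant.

How it is judged:
By the outcome, as a careful person would: the job done as asked, in the order asked, and still so for the second after the job is handed in, with the robot touching nothing.
It also fails if it takes over 70 s, if anything falls off the work surface, if the arm or the gripper's body presses on something with over 40 N, if the wrist force passes 120 N, or if a joint passes its speed limit or range.

ROBOT

A 6-joint arm with a two-finger parallel gripper is mounted at the origin on the work surface. World frame = base frame: x ahead of the robot, y to its left, z up, the work surface at z = 0. Lengths are in m, angles in rad, forces in N, time in s.
With the tool pointing down it reaches from about 0.3 to 0.775 m from the base axis. Payload 14.6 kg.
Tool frame: the origin (TCP) lies midway between the tips of the shut fingers; the grasp point (between the pads) lies 19 mm behind it; z points along the fingers, y is the direction in which the jaws open and shut (so a half turn about z gives the same grasp; the last joint's range is limited). The gripper opens to 94 mm and grips with 3 to 60 N. Pads are 16 mm wide; open, the fingers measure 119 mm over their backs; the gripper's body (75 mm by 177 mm) begins 78 mm behind the grasp point.
Start: joints at [-1.275, 0.3, 1.521, -0, 1.321, -0.067], TCP at [0.195, -0.514, 0.169] pointing down, gripper open.
Joint ranges: [-3.03, 3.03], [-0.79, 2.21], [0.23, 2.52], [-1.04, 4.18], [0, 3.07], [-2.55, 2.55]. Speed limits (rad/s): [2.22, 2.22, 2.57, 3.14, 3.14, 3.14].

INTERFACE

Orientations are given as [roll, pitch, yaw] about the fixed x, y, z axes, in that order (R = Rz(yaw) Ry(pitch) Rx(roll)).
In Python, from station import readout, imaging, job gives the robot as it stands.
- The arm moves only by the tool arm_command, never from a script. Its argument "increments" is a list of rows, each an object with "gripper": the opening, from 0 (shut) to 1 (fully open); "slide": the shift along the world's x, y, z in m, a list of three; "yaw": the turn about the world's z in rad. A call has 1 to 8 rows; each row is the pose to reach, as a shift and turn from the pose commanded when the call began; what a row does not reach only later rows make up. A row lasts 1/8 s, in which the tool goes at most 62.5 mm and 10.7 degrees, less where a joint would pass 70% of its speed; a pose out of reach is approached as far as the arm can. A call with a gripper value outside its range is refused whole. The fingers move at their own pace and stop on an object; "grip_force" is the grip in N (left out, the last holds). Time passes only in rows, so rows that repeat a pose let the fingers close. It gives the time, the measured TCP pose, the force and the opening at its end, in the units of the state.
- readout.get_obs(): the state, without advancing time (a new reading comes with each control period).
- imaging.camera(name): name is "side" or "top" or "wrist"; returns a dict with "color" (400x640x3 uint8, red, green, blue), "mtx" (3x3 intrinsics, pixels), "rvec" (rotation vector, rad) and "tvec" (3), from world to camera coordinates, as OpenCV has them. Camera axes: x right, y down, z forward; pixel columns grow to the right and rows downward; lengths in m; the calibration is good to about 2 mm. A picture is of the moment at which its call begins. There is no depth.
- job.hand_in(): hands the job in, once; it reports no verdict.
The state is a dict: "time_s": time; "qpos": joint angles; "joint_vel": joint speeds; "tau": joint torques, N m; "ee_pos": TCP position; "eef_rot": TCP orientation; "force": force on the tool from outside, world axes, zero at the start; "moment": the same for the moment, N m; "grip_width": finger opening in m.
Only numpy, scipy, OpenCV 4.12 (cv2) and the standard library are available. Lean on these libraries where they do the work, as an engineer would, in place of code of your own. Each camera call takes 0.05 s, during which the arm holds its last target. There are 200 camera calls.

## Working session

There is one attempt and no reset: what is moved stays moved. The work goes in short steps, Python scripts to look and compute and a tool call to move; the robot and the scene stay as the last step left them, time stands still between calls to the robot, and variables do not carry over. Pictures are saved under pics/ and viewed, about 8 in all and at most 12, crops included, and the job is handed in when it is done.

Besides the shell and the picture viewer there is one more tool, called in YAML: its name, and indented under it one key for each argument. arm_command: Moves the arm, as the interface text tells. Its arguments: {"type":"object","properties":{"increments":{"type":"array","items":{"type":"object","properties":{"gripper":{"type":"number"},"slide":{"type":"array","items":{"type":"number"}},"yaw":{"type":"number"}}}},"grip_force":{"type":"number"}},"required":["increments"]}

```bash
mkdir -p pics; cat > h.py <<'E'
import numpy as np, cv2
from station import readout, imaging, job
def snap(n,fn,crop=None,s=1):
    c=imaging.camera(n); im=c["color"][:,:,::-1]
    np.savez(f"pics/{fn}.npz",**{k:c[k] for k in("color","mtx","rvec","tvec")})
    if crop: x0,y0,x1,y1=crop; im=im[y0:y1,x0:x1]
    cv2.imwrite(f"pics/{fn}.png",cv2.resize(im,None,fx=s,fy=s,interpolation=cv2.INTER_CUBIC)); return c
def ray(c,u,v):
    R=cv2.Rodrigues(np.array(c["rvec"],float))[0]; t=np.array(c["tvec"],float).ravel()
    d=R.T@np.linalg.inv(c["mtx"])@[u,v,1]; return -R.T@t,d
def atz(c,u,v,z):
    o,d=ray(c,u,v); return o+d*(z-o[2])/d[2]
def proj(c,p):
    return cv2.projectPoints(np.array(p,float).reshape(-1,1,3),np.array(c["rvec"],float),np.array(c["tvec"],float),c["mtx"],None)[0][:,0]
def load(fn): return dict(np.load(f"pics/{fn}.npz"))
E
python3 - <<'E'
from h import *
a=snap("top","top0");b=snap("side","side0")
o=readout.get_obs();print(o["time_s"],o["ee_pos"],o["eef_rot"],o["force"],o["grip_width"])
for c in(a,b):print(ray(c,320,200))
E
```

```text
0.1 [ 0.1950996  -0.51392972  0.16821866] [-3.14051564e+00 -4.12760019e-05  3.62791287e-01] [-0.33796563  0.33327179  0.14469379] 0.093903079108531
(array([0.38831051, 0.0495715 , 1.19200302]), array([ 0.17690022,  0.02978432, -0.98394073]))
(array([0.14574545, 0.93000924, 0.72153224]), array([ 0.38764873, -0.73979431, -0.54995783]))
```

View pics/top0.png

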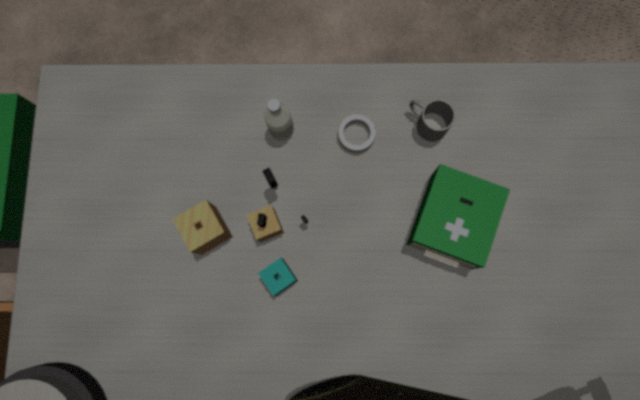

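View pics/side0.png

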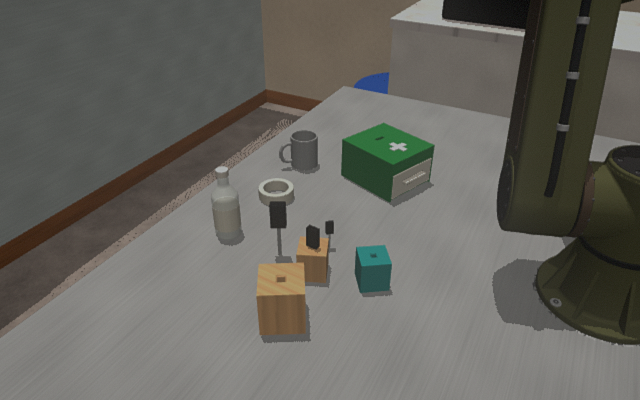

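Key look-alikes (top view): large at (270,178), small at (305,219), middle at (262,220). Stands: large wood (200,227), turquoise (277,277), small wood (264,223). I choose the middle key, which is in the small wood stand, and will check it in a close crop.

```bash
python3 - <<'E'
from h import *
a=load("top0");b=load("side0")
A=a["color"][:,:,::-1];B=b["color"][:,:,::-1]
f=lambda i,x,y,w,h,s:cv2.resize(i[y:y+h,x:x+w],None,fx=s,fy=s,interpolation=cv2.INTER_CUBIC)
l=f(A,235,195,80,60,5);r=f(A,405,155,110,82,400/110)
l2=f(B,270,190,80,100,5)[:300*1];
r=r[:300];r=cv2.resize(r,(400,300)) if r.shape[:2]!=(300,400) else r
l2=f(B,250,195,100,75,4); r2=f(B,340,115,100,75,4)
cv2.imwrite("pics/c1.png",np.vstack([np.hstack([l,r]),np.hstack([l2,r2])]))
E
```

```text
(no output)
```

View pics/c1.png

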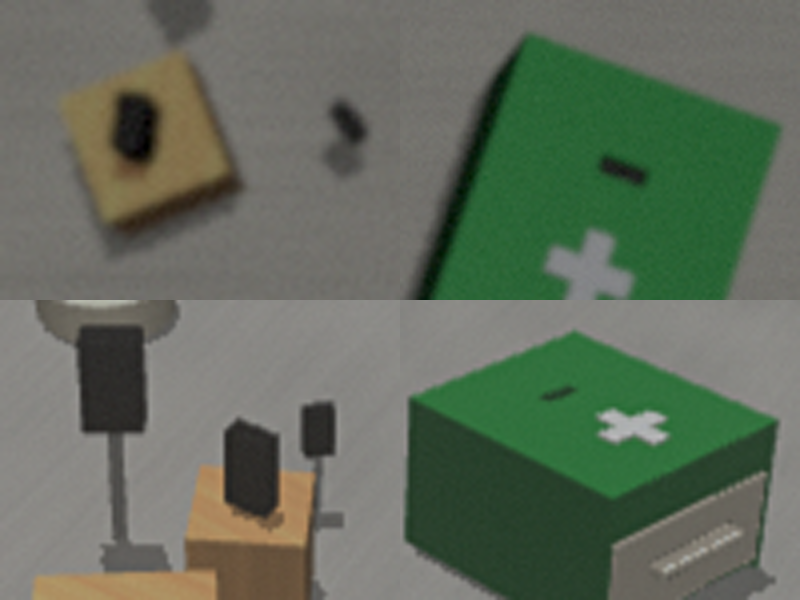

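```bash
python3 - <<'E'
from h import *
a=load("top0");b=load("side0")
q=lambda x,y:(235+x/5,195+y/5)
C=[atz(a,*q(*p),.07) for p in((62,97),(183,52),(236,175),(108,222))]
print("stand",np.round(C,4),np.mean(C,0))
k=atz(a,*q(135,126),.116);print("keytop",k, "side",atz(b,250+251/4,195+(433-300)/4,.116))
r=lambda x,y:(405+(x-400)*110/400,155+y*110/400)
for z,n in((.11,"slot"),):
  P=[atz(a,*r(*p),z) for p in((624,170),(600,160),(648,180))];print(n,np.round(P,4))
D=[atz(a,*r(*p),.11) for p in((527,34),(780,127))];print("boxback",np.round(D,4),np.degrees(np.arctan2(*(D[1]-D[0])[:2])))
print("side slot",atz(b,340+(559-400)/4,115+(394-300)/4,.11))
for n,(u,v,z) in dict(bigkeytop=(268,170,.12),smallkey=(304,217,.08),bigwood=(200,227,.09),bottle=(279,120,.05)).items():print(n,atz(a,u,v,z))
print(atz(b,250+120/4,195+250/4,0))
E
```

```text
stand [[0.5574 0.2465 0.07  ]
 [0.5778 0.1925 0.07  ]
 [0.5222 0.1676 0.07  ]
 [0.5012 0.2242 0.07  ]] [0.53963707 0.20767079 0.07      ]
keytop [0.53783775 0.20655569 0.116     ] side [0.5377217  0.21202056 0.116     ]
slot [[ 0.5786 -0.2346  0.11  ]
 [ 0.5847 -0.2207  0.11  ]
 [ 0.5726 -0.2485  0.11  ]]
boxback [[ 0.662  -0.1805  0.11  ]
 [ 0.6045 -0.3285  0.11  ]] -158.79273064301148
side slot [ 0.57596032 -0.22978935  0.11      ]
bigkeytop [0.64762683 0.19571008 0.12      ]
smallkey [0.54994835 0.11858815 0.08      ]
bigwood [0.52645672 0.34652968 0.09      ]
bottle [0.7861105  0.18203212 0.05      ]
[0.62454604 0.20227061 0.        ]
```

arm_command:
  increments:
    - {"slide": [0, 0, 0.06], "gripper": 0.5}
    - {"slide": [0.02, 0.04, 0.11], "gripper": 0.5}
    - {"slide": [0.04, 0.09, 0.13], "gripper": 0.5}
    - {"slide": [0.066, 0.144, 0.13], "gripper": 0.5}
    - {"slide": [0.09, 0.2, 0.13], "gripper": 0.5}
    - {"slide": [0.12, 0.255, 0.13], "gripper": 0.5}
    - {"slide": [0.146, 0.31, 0.13], "gripper": 0.5}
    - {"slide": [0.172, 0.365, 0.13], "gripper": 0.5}
  grip_force: 15

```text
invalid input
```

arm_command:
  increments:
    - {"slide": [0.024, 0.05, 0], "gripper": 0.5}
    - {"slide": [0.05, 0.1, 0], "gripper": 0.5}
    - {"slide": [0.075, 0.155, 0], "gripper": 0.5}
    - {"slide": [0.1, 0.21, 0], "gripper": 0.5}
    - {"slide": [0.125, 0.265, 0], "gripper": 0.5}
    - {"slide": [0.15, 0.315, 0], "gripper": 0.5}
    - {"slide": [0.172, 0.357, 0], "gripper": 0.5}
    - {"slide": [0.172, 0.357, 0], "gripper": 0.5}

```text
invalid input
```

```bash
python3 - <<'E'
from h import *
c=snap("wrist","w1");o=readout.get_obs();print(o["time_s"],o["ee_pos"],o["eef_rot"],o["grip_width"],o["force"])
R=cv2.Rodrigues(c["rvec"])[0];print(-R.T@c["tvec"],R[2])
E
```

```text
0.15 [ 0.19511205 -0.51397662  0.16832476] [-3.14069618e+00 -7.18576986e-05  3.62803825e-01] 0.09432686518296952 [0.22226946 0.5604757  0.47549382]
[ 0.25969604 -0.49183694  0.38519066] [-0.22117308 -0.08331792 -0.97166897]
```

View pics/w1.png

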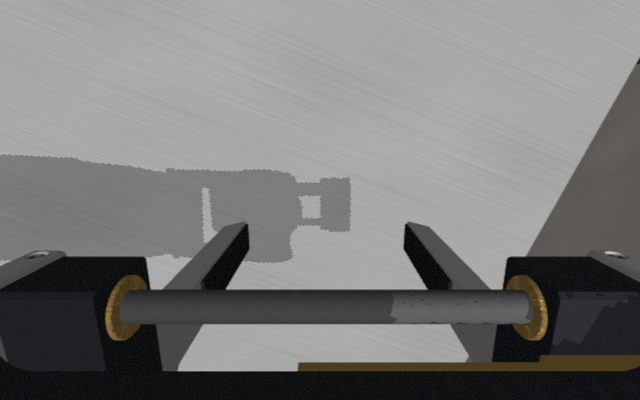

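The moves were refused, probably because every field is required, so the wrist picture shows only bare table and the fingers. I'll retry with all fields filled in.

arm_command:
  increments:
    - {"slide": [0, 0, 0.06], "gripper": 0.5, "yaw": 0}
    - {"slide": [0.02, 0.04, 0.11], "gripper": 0.5, "yaw": 0}
    - {"slide": [0.04, 0.09, 0.13], "gripper": 0.5, "yaw": 0}
    - {"slide": [0.066, 0.144, 0.13], "gripper": 0.5, "yaw": 0}
    - {"slide": [0.09, 0.2, 0.13], "gripper": 0.5, "yaw": 0}
    - {"slide": [0.12, 0.255, 0.13], "gripper": 0.5, "yaw": 0}
    - {"slide": [0.146, 0.31, 0.13], "gripper": 0.5, "yaw": 0}
    - {"slide": [0.172, 0.365, 0.13], "gripper": 0.5, "yaw": 0}
  grip_force: 15

```text
time_s: 1.15
ee_pos: [0.3675, -0.1473, 0.2988]
eef_rot: [3.141, -0.0, 0.363]
force: [1.1, -1.6, 0.2]
grip_width: 0.0472
```

arm_command:
  increments:
    - {"slide": [0.024, 0.05, 0], "gripper": 0.5, "yaw": 0}
    - {"slide": [0.05, 0.1, 0], "gripper": 0.5, "yaw": 0}
    - {"slide": [0.075, 0.155, 0], "gripper": 0.5, "yaw": 0}
    - {"slide": [0.1, 0.21, 0], "gripper": 0.5, "yaw": 0}
    - {"slide": [0.125, 0.265, 0], "gripper": 0.5, "yaw": 0}
    - {"slide": [0.15, 0.315, 0], "gripper": 0.5, "yaw": 0}
    - {"slide": [0.172, 0.355, 0], "gripper": 0.5, "yaw": 0}
    - {"slide": [0.172, 0.355, 0], "gripper": 0.5, "yaw": 0}

```text
time_s: 2.15
ee_pos: [0.5395, 0.2079, 0.2971]
eef_rot: [-3.141, 0.002, 0.365]
force: [0.4, 0.2, 0.1]
grip_width: 0.047
```

```bash
python3 - <<'E'
from h import *
c=snap("wrist","w2");o=readout.get_obs();print(o["time_s"],o["ee_pos"],o["eef_rot"],o["grip_width"],o["force"])
print(proj(c,[[.539,.2075,.116],[.539,.2075,.07],o["ee_pos"]]))
E
```

```text
2.2 [0.53911116 0.20652757 0.29763922] [-3.14157206e+00  1.91224879e-03  3.64339068e-01] 0.04679153520245647 [ 0.04763544 -0.40716874 -0.07998032]
[[324.59383202 175.04191578]
 [324.74350377 169.49875377]
 [324.73714984 218.61449078]]
```

View pics/w2.png

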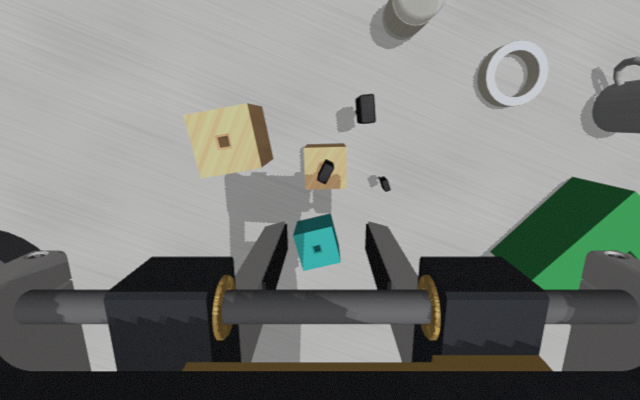

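```bash
python3 - <<'E'
from h import *
c=load("w2");im=c["color"][135:200,290:380,::-1]
cv2.imwrite("pics/c2.png",cv2.resize(im,None,fx=8,fy=8,interpolation=cv2.INTER_CUBIC))
E
```

```text
(no output)
```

View pics/c2.png

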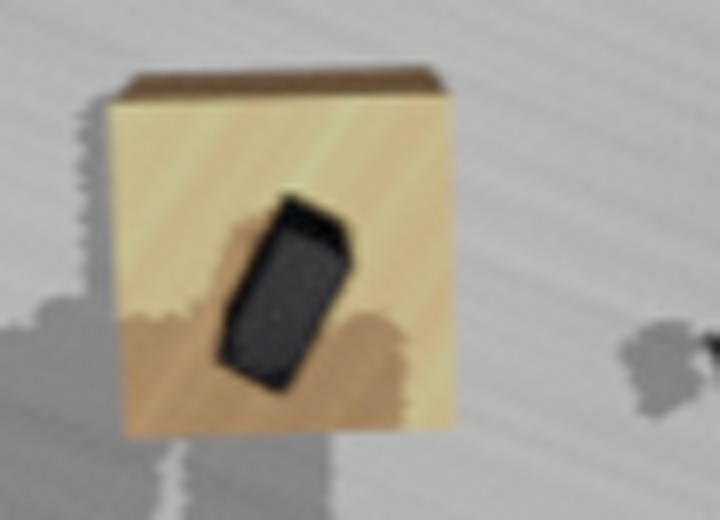

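The crop shows the key handle's top face with corners (290,222), (353,260), (287,393) and (222,358), standing in the small wood block.

```bash
python3 - <<'E'
from h import *
c=load("w2");g=lambda L,z:np.array([atz(c,290+(x+.5)/8-.5,135+(y+.5)/8-.5,z) for x,y in L])
K=g([(290,222),(353,260),(287,393),(222,358)],.116);S=g([(110,105),(450,95),(456,430),(125,438)],.07)
print(K.mean(0),S.mean(0))
for e in(K[1]-K[0],K[2]-K[1],K[3]-K[2],K[0]-K[3]):print(np.linalg.norm(e),np.degrees(np.arctan2(e[1],e[0])))
for e in(S[1]-S[0],S[2]-S[1]):print(np.linalg.norm(e),np.degrees(np.arctan2(e[1],e[0])))
E
```

```text
[0.54173164 0.20724112 0.116     ] [0.54089214 0.20749614 0.07      ]
0.01176214630174549 -100.16826422497947
0.02409742454583027 175.0274362579813
0.01195647078055843 82.2330224510688
0.024580734172962453 -5.505036384600409
0.05971184855358782 -67.32658730562538
0.06017366760350909 -157.09856644171285
```

arm_command:
  increments:
    - {"slide": [0.002, 0.001, -0.03], "gripper": 0.5, "yaw": -0.16}
    - {"slide": [0.002, 0.001, -0.06], "gripper": 0.5, "yaw": -0.32}
    - {"slide": [0.002, 0.001, -0.1], "gripper": 0.5, "yaw": -0.475}
    - {"slide": [0.002, 0.001, -0.14], "gripper": 0.5, "yaw": -0.475}
    - {"slide": [0.002, 0.001, -0.14], "gripper": 0.5, "yaw": -0.475}
    - {"slide": [0.002, 0.001, -0.14], "gripper": 0.5, "yaw": -0.475}

```text
time_s: 2.95
ee_pos: [0.5418, 0.2065, 0.1609]
eef_rot: [-3.141, -0.002, -0.113]
force: [-0.4, 0.4, 0.3]
grip_width: 0.0468
```

```bash
python3 - <<'E'
from h import *
c=snap("wrist","w3");o=readout.get_obs();print(o["time_s"],o["ee_pos"],o["eef_rot"],o["grip_width"],o["force"])
cv2.imwrite("pics/w3.png",cv2.resize(c["color"][90:290,200:440,::-1],None,fx=3,fy=3))
E
```

```text
3.0 [0.54198154 0.20668392 0.16106694] [-3.14035435e+00 -2.84066735e-03 -1.12448282e-01] 0.04710827535394334 [ 0.31199161 -0.32450205  0.85827609]
```

View pics/w3.png

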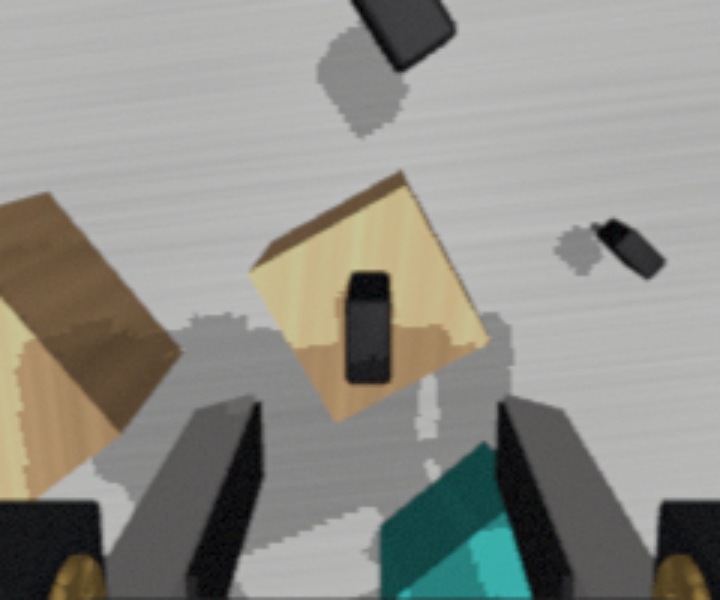

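The handle, at crop centre (368,353), is square to the jaws and midway between the fingers.

```bash
python3 - <<'E'
from h import *
c=load("w3");g=lambda L,z:np.array([atz(c,200+(x-1)/3,90+(y-1)/3,z) for x,y in L])
K=g([(348,325),(390,325),(390,382),(348,382)],.116);S=g([(250,270),(405,186),(488,342),(336,422)],.07)
print(K.mean(0),S.mean(0))
for e in(K[1]-K[0],K[2]-K[1],K[3]-K[2],K[0]-K[3],S[1]-S[0],S[2]-S[1]):print(np.linalg.norm(e),np.degrees(np.arctan2(e[1],e[0])))
E
```

```text
[0.537745   0.20800794 0.116     ] [0.54124288 0.20787973 0.07      ]
0.012055951382478296 -96.37402490860768
0.01709776597146364 173.76678221959833
0.012234884724731795 83.62987752141227
0.01709909581760043 -6.832804876218777
0.05843781333116352 -67.98284433914034
0.0597723344282737 -157.94982269749565
```

arm_command:
  increments:
    - {"slide": [0, 0.001, -0.03], "gripper": 0.5, "yaw": 0}
    - {"slide": [0, 0.001, -0.06], "gripper": 0.5, "yaw": 0}
    - {"slide": [0, 0.001, -0.08], "gripper": 0.5, "yaw": 0}
    - {"slide": [0, 0.001, -0.084], "gripper": 0.5, "yaw": 0}
    - {"slide": [0, 0.001, -0.084], "gripper": 0.5, "yaw": 0}
    - {"slide": [0, 0.001, -0.084], "gripper": 0.5, "yaw": 0}

```text
time_s: 3.75
ee_pos: [0.5419, 0.208, 0.0762]
eef_rot: [-3.141, -0.002, -0.112]
force: [0.8, 0.5, 0.5]
grip_width: 0.047
```

arm_command:
  increments:
    - {"slide": [0, 0, -0.001], "gripper": 0.3, "yaw": 0}
    - {"slide": [0, 0, -0.001], "gripper": 0.12, "yaw": 0}
    - {"slide": [0, 0, -0.001], "gripper": 0.05, "yaw": 0}
    - {"slide": [0, 0, -0.001], "gripper": 0.05, "yaw": 0}
    - {"slide": [0, 0, -0.001], "gripper": 0.05, "yaw": 0}
    - {"slide": [0, 0, -0.001], "gripper": 0.05, "yaw": 0}
  grip_force: 30

```text
time_s: 4.5
ee_pos: [0.5412, 0.2078, 0.0738]
eef_rot: [3.142, -0.0, -0.112]
force: [-0.2, -0.1, 0.9]
grip_width: 0.0136
```

arm_command:
  increments:
    - {"slide": [0, 0, 0.02], "gripper": 0.05, "yaw": 0}
    - {"slide": [0, 0, 0.045], "gripper": 0.05, "yaw": 0}
    - {"slide": [0, 0, 0.075], "gripper": 0.05, "yaw": 0}
    - {"slide": [0, 0, 0.11], "gripper": 0.05, "yaw": 0}
    - {"slide": [0, 0, 0.14], "gripper": 0.05, "yaw": 0}
    - {"slide": [0, -0.03, 0.15], "gripper": 0.05, "yaw": 0}
    - {"slide": [0.005, -0.08, 0.15], "gripper": 0.05, "yaw": 0}
    - {"slide": [0.01, -0.13, 0.15], "gripper": 0.05, "yaw": 0}

```text
time_s: 5.5
ee_pos: [0.5511, 0.0766, 0.2238]
eef_rot: [3.142, -0.0, -0.111]
force: [0.6, -0.0, -0.2]
grip_width: 0.0134
```

arm_command:
  increments:
    - {"slide": [0, -0.05, 0], "gripper": 0.05, "yaw": -0.05}
    - {"slide": [0, -0.1, 0], "gripper": 0.05, "yaw": -0.1}
    - {"slide": [0, -0.15, 0], "gripper": 0.05, "yaw": -0.15}
    - {"slide": [0, -0.2, 0], "gripper": 0.05, "yaw": -0.2}
    - {"slide": [0, -0.25, 0], "gripper": 0.05, "yaw": -0.26}
    - {"slide": [-0.002, -0.285, 0], "gripper": 0.05, "yaw": -0.26}
    - {"slide": [-0.002, -0.299, 0], "gripper": 0.05, "yaw": -0.26}
    - {"slide": [-0.002, -0.299, 0], "gripper": 0.05, "yaw": -0.26}

```text
time_s: 6.5
ee_pos: [0.5492, -0.2212, 0.2235]
eef_rot: [-3.141, 0.0, -0.373]
force: [0.1, 0.7, -0.9]
grip_width: 0.0137
```

```bash
python3 - <<'E'
from h import *
c=snap("wrist","w4");o=readout.get_obs();print(o["time_s"],o["ee_pos"],o["eef_rot"],o["grip_width"],o["force"])
p=np.array(o["ee_pos"]);print(proj(c,[p,p-[0,0,.064],[.577,-.232,.11]]))
E
```

```text
6.55 [ 0.54927655 -0.22049226  0.22361126] [-3.14135075e+00  3.07749709e-04 -3.71961984e-01] 0.013226698940844803 [ 0.10538686 -0.24404113 -0.15067747]
[[322.7827962  219.37502355]
 [323.50855817 198.05837376]
 [324.45647878 159.08769381]]
```

View pics/w4.png

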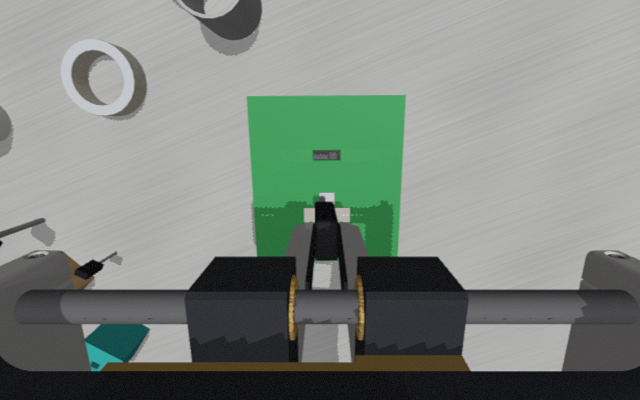

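Slot seen at about (326,155), and the box sits square to the tool. I'll enlarge the slot and the pin.

```bash
python3 - <<'E'
from h import *
c=load("w4");a=c["color"][:,:,::-1]
l=cv2.resize(a[140:170,306:346],None,fx=10,fy=10,interpolation=cv2.INTER_CUBIC)
r=cv2.resize(a[180:240,290:360],(350,300),interpolation=cv2.INTER_CUBIC)
cv2.imwrite("pics/c4.png",np.hstack([l,r]))
print(atz(c,326.5,155,.11))
E
```

```text
[ 0.5802225  -0.23556846  0.11      ]
```

View pics/c4.png

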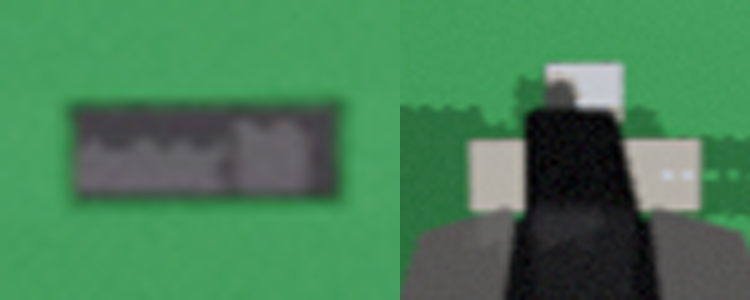

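The slot crop shows a lighter pad at the right part of the slot, x 232–308 of the slot's 74–338. That is the catch, about 7 mm toward the dispenser's -y. The pin at (322.6,199) agrees with the predicted tip.

arm_command:
  increments:
    - {"slide": [0.01, -0.007, 0], "gripper": 0.05, "yaw": 0}
    - {"slide": [0.02, -0.014, 0], "gripper": 0.05, "yaw": 0}
    - {"slide": [0.0285, -0.0205, -0.015], "gripper": 0.05, "yaw": 0}
    - {"slide": [0.0285, -0.0205, -0.03], "gripper": 0.05, "yaw": 0}
    - {"slide": [0.0285, -0.0205, -0.042], "gripper": 0.05, "yaw": 0}
    - {"slide": [0.0285, -0.0205, -0.042], "gripper": 0.05, "yaw": 0}
    - {"slide": [0.0285, -0.0205, -0.042], "gripper": 0.05, "yaw": 0}

```text
time_s: 7.42
ee_pos: [0.5778, -0.2417, 0.1823]
eef_rot: [3.141, -0.001, -0.372]
force: [-0.3, -0.1, -0.8]
grip_width: 0.0134
```

```bash
python3 - <<'E'
from h import *
c=load("w4")
R=np.array([[np.cos(-.372),-np.sin(-.372)],[np.sin(-.372),np.cos(-.372)]])
sl=atz(c,326.1,154.6,.11)
for z in(.098,.09,.082):
  L=[(R.T@(atz(c,306+x/10-.5,140+15.1-.5,z)-sl)[:2])[1] for x in(232,308)];print(z,L)
c=snap("wrist","w5");s=snap("side","s5");t=snap("top","t5");o=readout.get_obs();print(o["time_s"],o["ee_pos"],o["eef_rot"],o["force"],o["moment"])
p=np.array(o["ee_pos"])-[0,0,.064]
for k in(c,s,t):print(proj(k,[p,[*sl[:2],.11]]).round(1).tolist())
f=lambda i,x,y,w,h:cv2.resize(i["color"][y:y+h,x:x+w,::-1],(390,290),interpolation=cv2.INTER_CUBIC)
u,v=proj(c,p)[0].astype(int);us,vs=proj(s,p)[0].astype(int);ut,vt=proj(t,p)[0].astype(int)
cv2.imwrite("pics/c5.png",np.vstack([np.hstack([f(c,u-39,v-29,78,58),f(s,us-26,vs-19,52,39)]),np.hstack([f(t,ut-39,vt-29,78,58),f(s,us-78,vs-58,156,116)])]));print(u,v,us,vs,ut,vt)
E
```

```text
0.098 [np.float64(-0.0028303313372647896), np.float64(-0.011109178269927926)]
0.09 [np.float64(-0.0028952129380679092), np.float64(-0.01136749425068202)]
0.082 [np.float64(-0.0029600945388710688), np.float64(-0.011625810231436157)]
7.575 [ 0.57783873 -0.24174539  0.18236953] [ 3.14154886e+00 -9.89175552e-04 -3.72209847e-01] [ 0.02015119  0.06194116 -0.54599135] [-0.03354768  0.08033741 -0.01709009]
[[324.3, 197.9], [317.0, 195.4]]
[[381.0, 133.7], [378.9, 137.3]]
[[471.0, 201.4], [466.9, 200.8]]
324 197 381 133 470 201
```

View pics/c5.png

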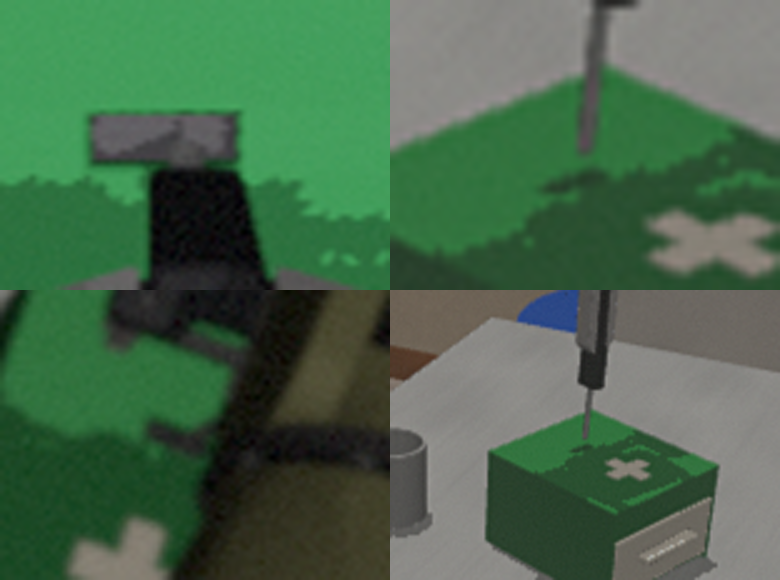

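Wrist crop: slot at x 92–240, y 113–163, with the pin at x≈187, over the slot and slightly short of the pad centre. I'll shift 1.5 mm toward -y, go lower and look once more.

arm_command:
  increments:
    - {"slide": [-0.0005, -0.0014, -0.002], "gripper": 0.05, "yaw": 0}
    - {"slide": [-0.0005, -0.0014, -0.004], "gripper": 0.05, "yaw": 0}
    - {"slide": [-0.0005, -0.0014, -0.005], "gripper": 0.05, "yaw": 0}
    - {"slide": [-0.0005, -0.0014, -0.005], "gripper": 0.05, "yaw": 0}

```text
time_s: 8.07
ee_pos: [0.5772, -0.2431, 0.1766]
eef_rot: [-3.142, 0.0, -0.372]
force: [-0.3, -0.0, -0.8]
grip_width: 0.0132
```

```bash
python3 - <<'E'
from h import *
c=snap("wrist","w6");o=readout.get_obs();print(o["time_s"],o["ee_pos"],o["force"])
p=np.array(o["ee_pos"])-[0,0,.064];print(proj(c,[p,p+[0,0,.06]]))
im=c["color"][180:215,295:345,::-1].astype(float)
im=np.clip(im*1.6,0,255).astype(np.uint8)
cv2.imwrite("pics/c6.png",cv2.resize(im,None,fx=16,fy=16,interpolation=cv2.INTER_CUBIC))
E
```

```text
8.125 [ 0.57717619 -0.2430755   0.1767105 ] [ 0.13672605  0.41470757 -0.68105356]
[[324.29348698 197.88976339]
 [323.8348109  217.47514629]]
```

View pics/c6.png

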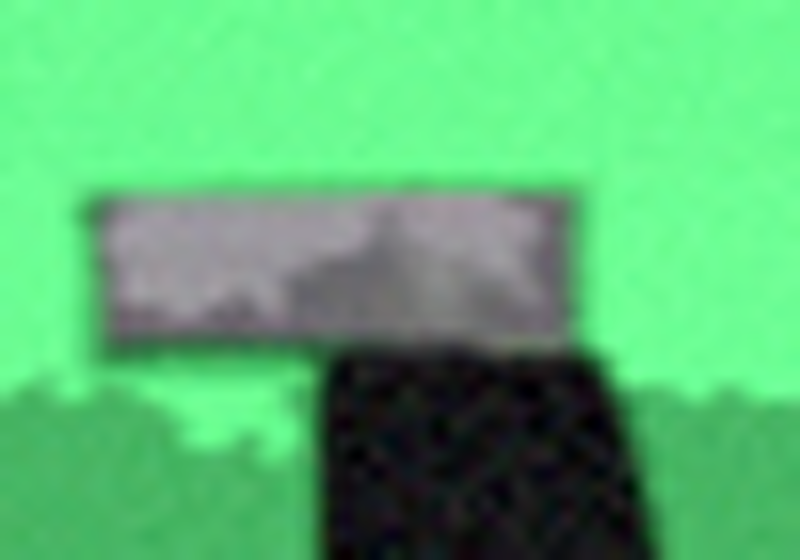

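The pin tip, at about (437,300) in the crop, sits inside the slot (x 100–575, y 192–350), about 1 mm toward the front and about 6 mm toward -y, over the pad. I'll correct 0.6 mm and descend gently, watching the force.

arm_command:
  increments:
    - {"slide": [0.0006, -0.0002, 0], "gripper": 0.05, "yaw": 0}
    - {"slide": [0.0006, -0.0002, -0.001], "gripper": 0.05, "yaw": 0}
    - {"slide": [0.0006, -0.0002, -0.002], "gripper": 0.05, "yaw": 0}
    - {"slide": [0.0006, -0.0002, -0.003], "gripper": 0.05, "yaw": 0}
    - {"slide": [0.0006, -0.0002, -0.0035], "gripper": 0.05, "yaw": 0}
    - {"slide": [0.0006, -0.0002, -0.004], "gripper": 0.05, "yaw": 0}

```text
time_s: 8.88
ee_pos: [0.5778, -0.2433, 0.1727]
eef_rot: [-3.142, 0.0, -0.372]
force: [0.1, 0.2, -1.3]
grip_width: 0.0136
```

arm_command:
  increments:
    - {"slide": [0, 0, -0.0005], "gripper": 0.05, "yaw": 0}
    - {"slide": [0, 0, -0.001], "gripper": 0.05, "yaw": 0}
    - {"slide": [0, 0, -0.001], "gripper": 0.05, "yaw": 0}

```text
time_s: 9.25
ee_pos: [0.5778, -0.2433, 0.1717]
eef_rot: [-3.142, -0.0, -0.372]
force: [0.2, 0.1, -0.9]
grip_width: 0.0137
```

arm_command:
  increments:
    - {"slide": [0, 0, -0.0005], "gripper": 0.05, "yaw": 0}
    - {"slide": [0, 0, -0.001], "gripper": 0.05, "yaw": 0}
    - {"slide": [0, 0, -0.0015], "gripper": 0.05, "yaw": 0}
    - {"slide": [0, 0, -0.002], "gripper": 0.05, "yaw": 0}

```text
time_s: 9.75
ee_pos: [0.5778, -0.2433, 0.1697]
eef_rot: [3.142, -0.0, -0.372]
force: [-0.2, -0.2, -1.2]
grip_width: 0.0135
```

arm_command:
  increments:
    - {"slide": [0, 0, -0.0005], "gripper": 0.05, "yaw": 0}
    - {"slide": [0, 0, -0.001], "gripper": 0.05, "yaw": 0}
    - {"slide": [0, 0, -0.0015], "gripper": 0.05, "yaw": 0}
    - {"slide": [0, 0, -0.002], "gripper": 0.05, "yaw": 0}

```text
time_s: 10.25
ee_pos: [0.5778, -0.2433, 0.1677]
eef_rot: [3.142, 0.0, -0.372]
force: [-0.6, 0.6, -0.4]
grip_width: 0.0133
```

arm_command:
  increments:
    - {"slide": [0, 0, -0.001], "gripper": 0.05, "yaw": 0}
    - {"slide": [0, 0, -0.002], "gripper": 0.05, "yaw": 0}
    - {"slide": [0, 0, -0.003], "gripper": 0.05, "yaw": 0}

```text
time_s: 10.62
ee_pos: [0.5778, -0.2433, 0.1647]
eef_rot: [3.142, 0.0, -0.372]
force: [-0.0, -0.4, -0.4]
grip_width: 0.0133
```

arm_command:
  increments:
    - {"slide": [0, 0, -0.0005], "gripper": 0.05, "yaw": 0}
    - {"slide": [0, 0, -0.001], "gripper": 0.05, "yaw": 0}
    - {"slide": [0, 0, -0.0015], "gripper": 0.05, "yaw": 0}
    - {"slide": [0, 0, -0.002], "gripper": 0.05, "yaw": 0}

```text
time_s: 11.12
ee_pos: [0.5778, -0.2433, 0.1627]
eef_rot: [-3.142, -0.0, -0.372]
force: [0.6, 0.1, -0.6]
grip_width: 0.0135
```

arm_command:
  increments:
    - {"slide": [0, 0, -0.0005], "gripper": 0.05, "yaw": 0}
    - {"slide": [0, 0, -0.001], "gripper": 0.05, "yaw": 0}
    - {"slide": [0, 0, -0.0015], "gripper": 0.05, "yaw": 0}
    - {"slide": [0, 0, -0.002], "gripper": 0.05, "yaw": 0}

```text
time_s: 11.62
ee_pos: [0.5778, -0.2433, 0.1607]
eef_rot: [3.142, -0.0, -0.372]
force: [-0.3, 0.4, -1.0]
grip_width: 0.0134
```

arm_command:
  increments:
    - {"slide": [0, 0, -0.0005], "gripper": 0.05, "yaw": 0}
    - {"slide": [0, 0, -0.001], "gripper": 0.05, "yaw": 0}
    - {"slide": [0, 0, -0.0015], "gripper": 0.05, "yaw": 0}
    - {"slide": [0, 0, -0.002], "gripper": 0.05, "yaw": 0}

```text
time_s: 12.12
ee_pos: [0.5778, -0.2433, 0.1587]
eef_rot: [-3.142, 0.0, -0.372]
force: [0.1, 0.0, -0.5]
grip_width: 0.0138
```

arm_command:
  increments:
    - {"slide": [0, 0, -0.0005], "gripper": 0.05, "yaw": 0}
    - {"slide": [0, 0, -0.001], "gripper": 0.05, "yaw": 0}
    - {"slide": [0, 0, -0.0015], "gripper": 0.05, "yaw": 0}
    - {"slide": [0, 0, -0.002], "gripper": 0.05, "yaw": 0}

```text
time_s: 12.62
ee_pos: [0.5778, -0.2433, 0.1567]
eef_rot: [-3.142, 0.0, -0.372]
force: [-0.1, -0.7, -0.2]
grip_width: 0.0134
```

arm_command:
  increments:
    - {"slide": [0, 0, -0.0005], "gripper": 0.05, "yaw": 0}
    - {"slide": [0, 0, -0.001], "gripper": 0.05, "yaw": 0}
    - {"slide": [0, 0, -0.0015], "gripper": 0.05, "yaw": 0}
    - {"slide": [0, 0, -0.002], "gripper": 0.05, "yaw": 0}

```text
time_s: 13.12
ee_pos: [0.5778, -0.2433, 0.1547]
eef_rot: [-3.142, -0.0, -0.372]
force: [0.6, 0.3, -0.7]
grip_width: 0.0135
```

arm_command:
  increments:
    - {"slide": [0, 0, -0.0005], "gripper": 0.05, "yaw": 0}
    - {"slide": [0, 0, -0.001], "gripper": 0.05, "yaw": 0}
    - {"slide": [0, 0, -0.0015], "gripper": 0.05, "yaw": 0}
    - {"slide": [0, 0, -0.002], "gripper": 0.05, "yaw": 0}

```text
time_s: 13.62
ee_pos: [0.5778, -0.2433, 0.1527]
eef_rot: [-3.142, 0.0, -0.372]
force: [-0.2, -0.2, -0.9]
grip_width: 0.0136
```

arm_command:
  increments:
    - {"slide": [0, 0, -0.0005], "gripper": 0.05, "yaw": 0}
    - {"slide": [0, 0, -0.001], "gripper": 0.05, "yaw": 0}
    - {"slide": [0, 0, -0.0015], "gripper": 0.05, "yaw": 0}
    - {"slide": [0, 0, -0.002], "gripper": 0.05, "yaw": 0}

```text
time_s: 14.12
ee_pos: [0.578, -0.2434, 0.1511]
eef_rot: [3.142, -0.001, -0.372]
force: [0.0, -0.6, 3.8]
grip_width: 0.0133
```

arm_command:
  increments:
    - {"slide": [0, 0, -0.0005], "gripper": 0.05, "yaw": 0}
    - {"slide": [0, 0, -0.001], "gripper": 0.05, "yaw": 0}
    - {"slide": [0, 0, -0.0015], "gripper": 0.05, "yaw": 0}
    - {"slide": [0, 0, -0.002], "gripper": 0.05, "yaw": 0}

```text
time_s: 14.62
ee_pos: [0.5778, -0.2433, 0.1488]
eef_rot: [-3.142, -0.0, -0.372]
force: [-1.0, 0.4, 4.5]
grip_width: 0.0138
```

Catch felt: contact at about TCP z 0.152, yielding at about 4.5 N. Pressing on gently.

arm_command:
  increments:
    - {"slide": [0, 0, -0.0005], "gripper": 0.05, "yaw": 0}
    - {"slide": [0, 0, -0.001], "gripper": 0.05, "yaw": 0}
    - {"slide": [0, 0, -0.0015], "gripper": 0.05, "yaw": 0}

```text
time_s: 15.0
ee_pos: [0.5778, -0.2433, 0.1473]
eef_rot: [3.142, -0.0, -0.372]
force: [-0.9, -0.5, 5.4]
grip_width: 0.0133
```

arm_command:
  increments:
    - {"slide": [0, 0, -0.0005], "gripper": 0.05, "yaw": 0}
    - {"slide": [0, 0, -0.0005], "gripper": 0.05, "yaw": 0}

```text
time_s: 15.25
ee_pos: [0.5778, -0.2433, 0.1468]
eef_rot: [3.142, -0.0, -0.372]
force: [-0.5, -0.6, 5.4]
grip_width: 0.0134
```

arm_command:
  increments:
    - {"slide": [0, 0, -0.0004], "gripper": 0.05, "yaw": 0}
    - {"slide": [0, 0, -0.0004], "gripper": 0.05, "yaw": 0}

```text
time_s: 15.5
ee_pos: [0.5778, -0.2433, 0.1464]
eef_rot: [3.142, -0.0, -0.372]
force: [0.6, -0.2, 6.3]
grip_width: 0.0133
```

```bash
cat > tray.py <<'E'
from h import *
c=imaging.camera("side");a=load("s5")["color"].astype(int)
d=np.abs(c["color"].astype(int)-a).sum(2)>60
d[:150]=0;ys,xs=np.where(d[:, 385:480]);print(len(xs),(xs.min()+385,xs.max()+385,ys.min(),ys.max()) if len(xs) else "",readout.get_obs()["force"],readout.get_obs()["ee_pos"])
E
python3 tray.py
```

```text
297 (np.int64(397), np.int64(479), np.int64(150), np.int64(319)) [-0.67401106 -0.06537705  4.6774315 ] [ 0.57783704 -0.24332528  0.14644312]
```

arm_command:
  increments:
    - {"slide": [0, 0, -0.0004], "gripper": 0.05, "yaw": 0}
    - {"slide": [0, 0, -0.0004], "gripper": 0.05, "yaw": 0}

```text
time_s: 15.8
ee_pos: [0.5778, -0.2433, 0.1461]
eef_rot: [3.142, -0.0, -0.372]
force: [0.9, -0.0, 5.6]
grip_width: 0.0136
```

```bash
python3 tray.py
```

```text
297 (np.int64(397), np.int64(479), np.int64(151), np.int64(319)) [-0.2125367  -0.06109241  4.94333663] [ 0.57784271 -0.24332253  0.14606663]
```

arm_command:
  increments:
    - {"slide": [0, 0, -0.0004], "gripper": 0.05, "yaw": 0}
    - {"slide": [0, 0, -0.0004], "gripper": 0.05, "yaw": 0}
    - {"slide": [0, 0, -0.0004], "gripper": 0.05, "yaw": 0}

```text
time_s: 16.23
ee_pos: [0.5778, -0.2433, 0.1455]
eef_rot: [3.142, -0.0, -0.372]
force: [0.2, 0.4, 4.1]
grip_width: 0.0137
```

```bash
python3 tray.py
```

```text
1247 (np.int64(391), np.int64(479), np.int64(151), np.int64(319)) [ 0.92517775 -0.79184086  4.21394734] [ 0.57777058 -0.24328325  0.14549202]
```

The catch tripped: the force dropped and the tray is moving. Withdrawing straight up.

arm_command:
  increments:
    - {"slide": [0, 0, 0.005], "gripper": 0.05, "yaw": 0}
    - {"slide": [0, 0, 0.015], "gripper": 0.05, "yaw": 0}
    - {"slide": [0, 0, 0.025], "gripper": 0.05, "yaw": 0}
    - {"slide": [0, 0, 0.035], "gripper": 0.05, "yaw": 0}
    - {"slide": [0, 0, 0.05], "gripper": 0.05, "yaw": 0}
    - {"slide": [0, 0, 0.065], "gripper": 0.05, "yaw": 0}
    - {"slide": [0, 0, 0.079], "gripper": 0.05, "yaw": 0}
    - {"slide": [0, 0, 0.079], "gripper": 0.05, "yaw": 0}

```text
time_s: 17.27
ee_pos: [0.5782, -0.2435, 0.2259]
eef_rot: [3.141, -0.002, -0.372]
force: [0.3, 0.7, -0.5]
grip_width: 0.0136
```

```bash
python3 tray.py
```

```text
1187 (np.int64(391), np.int64(479), np.int64(151), np.int64(320)) [ 0.63632617  1.02733742 -1.44334817] [ 0.57786748 -0.24333522  0.22484171]
```

arm_command:
  increments:
    - {"slide": [-0.004, 0.05, 0], "gripper": 0.05, "yaw": 0.03}
    - {"slide": [-0.008, 0.1, 0], "gripper": 0.05, "yaw": 0.06}
    - {"slide": [-0.012, 0.15, 0], "gripper": 0.05, "yaw": 0.09}
    - {"slide": [-0.016, 0.2, 0], "gripper": 0.05, "yaw": 0.12}
    - {"slide": [-0.02, 0.25, 0], "gripper": 0.05, "yaw": 0.15}
    - {"slide": [-0.024, 0.3, 0], "gripper": 0.05, "yaw": 0.18}
    - {"slide": [-0.028, 0.35, 0], "gripper": 0.05, "yaw": 0.21}
    - {"slide": [-0.032, 0.4, 0], "gripper": 0.05, "yaw": 0.24}

```text
time_s: 18.32
ee_pos: [0.5452, 0.1582, 0.2239]
eef_rot: [3.141, 0.001, -0.131]
force: [1.1, 0.1, -0.8]
grip_width: 0.0133
```

arm_command:
  increments:
    - {"slide": [-0.003, 0.035, 0], "gripper": 0.05, "yaw": 0.02}
    - {"slide": [-0.0046, 0.0511, 0], "gripper": 0.05, "yaw": 0.02}
    - {"slide": [-0.0046, 0.0511, -0.03], "gripper": 0.05, "yaw": 0.02}
    - {"slide": [-0.0046, 0.0511, -0.06], "gripper": 0.05, "yaw": 0.02}
    - {"slide": [-0.0046, 0.0511, -0.085], "gripper": 0.05, "yaw": 0.02}
    - {"slide": [-0.0046, 0.0511, -0.085], "gripper": 0.05, "yaw": 0.02}
    - {"slide": [-0.0046, 0.0511, -0.085], "gripper": 0.05, "yaw": 0.02}

```text
time_s: 19.2
ee_pos: [0.5417, 0.2075, 0.1407]
eef_rot: [-3.141, -0.001, -0.113]
force: [-0.3, 0.3, -0.4]
grip_width: 0.0134
```

```bash
python3 - <<'E'
from h import *
c=snap("wrist","w7");o=readout.get_obs();print(o["time_s"],o["ee_pos"],o["eef_rot"],o["force"])
p=np.array(o["ee_pos"])-[0,0,.064];print(proj(c,[p,[.541,.2077,.07]]))
w=cv2.resize(c["color"][170:230,280:360,::-1],(400,300),interpolation=cv2.INTER_CUBIC)
s=imaging.camera("side")["color"][:,:,::-1]
a=cv2.resize(s[200:275,260:360],(400,300));b=cv2.resize(s[110:230,330:490],(400,300))
t=imaging.camera("top")["color"][150:282,390:566,::-1]
cv2.imwrite("pics/c7.png",np.vstack([np.hstack([w,a]),np.hstack([b,cv2.resize(t,(400,300))])]))
E
```

```text
19.25 [0.54180016 0.20764212 0.14084834] [-3.14092645e+00 -1.62334289e-03 -1.12794102e-01] [-0.03365841 -0.54242523 -1.08225835]
[[323.85280048 197.51288635]
 [323.94071703 196.60979622]]
```

The pose matches the one the key was drawn from. I'll insert by feel and keep the last picture for the end.

arm_command:
  increments:
    - {"slide": [0, 0, -0.002], "gripper": 0.05, "yaw": 0}
    - {"slide": [0, 0, -0.004], "gripper": 0.05, "yaw": 0}
    - {"slide": [0, 0, -0.006], "gripper": 0.05, "yaw": 0}
    - {"slide": [0, 0, -0.008], "gripper": 0.05, "yaw": 0}
    - {"slide": [0, 0, -0.009], "gripper": 0.05, "yaw": 0}
    - {"slide": [0, 0, -0.01], "gripper": 0.05, "yaw": 0}

```text
time_s: 20.1
ee_pos: [0.5412, 0.2078, 0.1295]
eef_rot: [3.142, -0.0, -0.112]
force: [0.5, -0.1, -0.7]
grip_width: 0.0135
```

arm_command:
  increments:
    - {"slide": [0, 0, -0.004], "gripper": 0.05, "yaw": 0}
    - {"slide": [0, 0, -0.008], "gripper": 0.05, "yaw": 0}
    - {"slide": [0, 0, -0.012], "gripper": 0.05, "yaw": 0}
    - {"slide": [0, 0, -0.016], "gripper": 0.05, "yaw": 0}
    - {"slide": [0, 0, -0.02], "gripper": 0.05, "yaw": 0}

```text
time_s: 20.72
ee_pos: [0.5412, 0.2078, 0.1092]
eef_rot: [3.142, 0.0, -0.112]
force: [0.3, -0.4, -1.2]
grip_width: 0.0132
```

arm_command:
  increments:
    - {"slide": [0, 0, -0.006], "gripper": 0.05, "yaw": 0}
    - {"slide": [0, 0, -0.012], "gripper": 0.05, "yaw": 0}
    - {"slide": [0, 0, -0.018], "gripper": 0.05, "yaw": 0}
    - {"slide": [0, 0, -0.024], "gripper": 0.05, "yaw": 0}
    - {"slide": [0, 0, -0.029], "gripper": 0.05, "yaw": 0}
    - {"slide": [0, 0, -0.031], "gripper": 0.05, "yaw": 0}
    - {"slide": [0, 0, -0.033], "gripper": 0.05, "yaw": 0}
    - {"slide": [0, 0, -0.033], "gripper": 0.05, "yaw": 0}

```text
time_s: 21.72
ee_pos: [0.5412, 0.2078, 0.0765]
eef_rot: [-3.142, 0.0, -0.112]
force: [0.6, 0.0, -0.8]
grip_width: 0.013
```

arm_command:
  increments:
    - {"slide": [0, 0, -0.0005], "gripper": 0.05, "yaw": 0}
    - {"slide": [0, 0, -0.001], "gripper": 0.05, "yaw": 0}
    - {"slide": [0, 0, -0.0015], "gripper": 0.05, "yaw": 0}
    - {"slide": [0, 0, -0.0015], "gripper": 0.05, "yaw": 0}

```text
time_s: 22.22
ee_pos: [0.5412, 0.2078, 0.075]
eef_rot: [-3.142, -0.0, -0.112]
force: [-0.2, 0.1, -1.2]
grip_width: 0.0138
```

Within about 1 mm of home. Going down a little further until contact.

arm_command:
  increments:
    - {"slide": [0, 0, -0.0004], "gripper": 0.05, "yaw": 0}
    - {"slide": [0, 0, -0.0008], "gripper": 0.05, "yaw": 0}
    - {"slide": [0, 0, -0.001], "gripper": 0.05, "yaw": 0}
    - {"slide": [0, 0, -0.001], "gripper": 0.05, "yaw": 0}

```text
time_s: 22.72
ee_pos: [0.5412, 0.2078, 0.074]
eef_rot: [3.142, 0.0, -0.112]
force: [-0.7, 0.2, -0.5]
grip_width: 0.0137
```

arm_command:
  increments:
    - {"slide": [0, 0, -0.0003], "gripper": 0.05, "yaw": 0}
    - {"slide": [0, 0, -0.0006], "gripper": 0.05, "yaw": 0}
    - {"slide": [0, 0, -0.0006], "gripper": 0.05, "yaw": 0}

```text
time_s: 23.1
ee_pos: [0.5413, 0.2079, 0.0737]
eef_rot: [-3.141, -0.0, -0.112]
force: [-0.4, -0.1, 2.2]
grip_width: 0.0133
```

Contact with the block at the original height. Releasing gradually, then withdrawing.

arm_command:
  increments:
    - {"slide": [0, 0, 0.0], "gripper": 0.18, "yaw": 0}
    - {"slide": [0, 0, 0.0], "gripper": 0.3, "yaw": 0}
    - {"slide": [0, 0, 0.0], "gripper": 0.45, "yaw": 0}
    - {"slide": [0, 0, 0.0], "gripper": 0.45, "yaw": 0}
    - {"slide": [0, 0, 0.0], "gripper": 0.45, "yaw": 0}
    - {"slide": [0, 0, 0.02], "gripper": 0.45, "yaw": 0}
    - {"slide": [0, 0, 0.05], "gripper": 0.45, "yaw": 0}
    - {"slide": [0, 0, 0.09], "gripper": 0.45, "yaw": 0}

```text
time_s: 24.1
ee_pos: [0.5407, 0.2077, 0.1638]
eef_rot: [3.141, 0.001, -0.112]
force: [-0.5, -0.4, -0.7]
grip_width: 0.0422
```

arm_command:
  increments:
    - {"slide": [0, -0.03, 0.05], "gripper": 0.45, "yaw": 0}
    - {"slide": [-0.02, -0.08, 0.08], "gripper": 0.45, "yaw": 0}
    - {"slide": [-0.05, -0.13, 0.08], "gripper": 0.45, "yaw": 0}
    - {"slide": [-0.08, -0.17, 0.08], "gripper": 0.45, "yaw": 0}
    - {"slide": [-0.08, -0.17, 0.08], "gripper": 0.45, "yaw": 0}
    - {"slide": [-0.08, -0.17, 0.08], "gripper": 0.45, "yaw": 0}

```text
time_s: 24.85
ee_pos: [0.4615, 0.038, 0.2437]
eef_rot: [-3.141, -0.001, -0.112]
force: [0.5, 0.3, 0.3]
grip_width: 0.0425
```

```bash
python3 - <<'E'
from h import *
s=snap("side","s8");t=snap("top","t8");o=readout.get_obs();print(o["time_s"],o["ee_pos"],o["grip_width"],o["force"])
s0=load("side0")["color"];t0=load("top0")["color"];S=s["color"];T=t["color"]
f=lambda i,x,y,w,h:cv2.resize(i[y:y+h,x:x+w,::-1],(390,290),interpolation=cv2.INTER_CUBIC)
cv2.imwrite("pics/c8.png",np.vstack([np.hstack([f(s0,270,190,80,60),f(S,270,190,80,60)]),np.hstack([f(S,200,110,268,200),f(T,230,90,300,222)])]))
# stand-key region and bystander mean diff
for n,(x0,y0,x1,y1) in dict(key=(296,215,334,285),bottle=(208,160,245,245),mug=(280,125,320,175),tape=(255,175,296,210)).items():
  d=np.abs(S[y0:y1,x0:x1].astype(int)-s0[y0:y1,x0:x1]).sum(2);print(n,(d>60).sum(),d.mean())
E
```

```text
24.95 [0.46161616 0.03848965 0.24328317] 0.04248943529259571 [-0.1500551   0.44100597  0.0434952 ]
key 7 6.656766917293233
bottle 0 6.226391096979333
mug 0 5.8845
tape 0 6.406271777003484
```

View pics/c8.png

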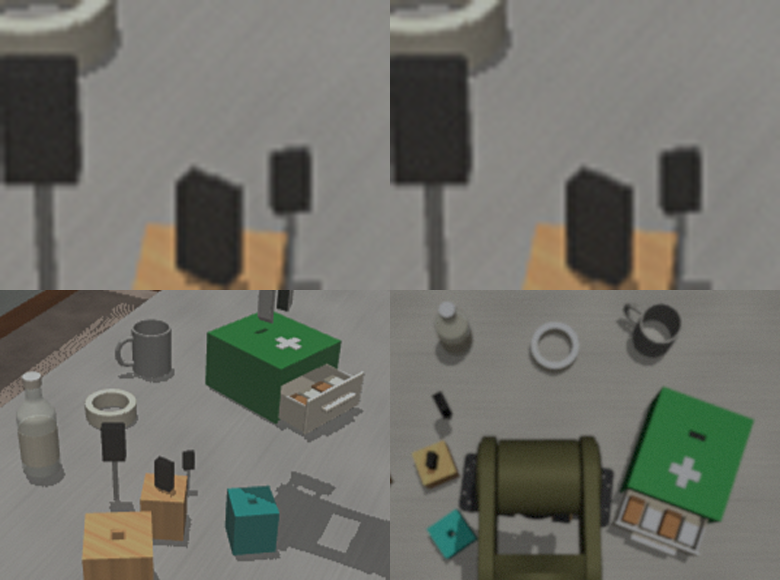

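The tray stands open, the key looks just as it did at the start, and the bystanders have not moved. Handing in.

```bash
python3 -c "
from station import job;print(job.hand_in())"
```

```text
the job is handed in; nothing more can be done
None
```

The tray is open, the key is back home in its stand, and the job is handed in at about 25 s of the 70 s allowed.

- **Key:** I took the middle-sized key from the small light-wood stand and left the look-alikes alone.
- **Catch:** The wrist camera showed the catch pad through the slot, about 7 mm toward the dispenser's -y. I lowered the pin on it in small steps. The pad yielded about 22 mm below the top and tripped after about 6 mm of travel. The highest upward force I read was 6.3 N, against the 15 N limit. Force was read only at the end of each move.
- **Return:** The key went back into the hole until it touched the block with about 2 N, at the same height it was gripped from. I then let go and moved the gripper clear.

**Last checks:**
- **Tray:** the final pictures show it standing open.
- **Key:** it is upright and fully home. Only 7 pixels in its area differ from the first picture.
- **Bottle, mug and tape:** no changed pixels in the side view.

**Not as planned:** my first two move calls were refused because they left out the yaw field, and they moved nothing. No other check failed or disagreed.

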